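# Hang the tag carrier and lock it with the snap cap

### The job

Hang the grey tag carrier over the bare stretch of the rail, about 10 cm away from the steel stud and with its slotted end towards the stud, then slide it along the rail until the stud is at the bottom of the slot. Then press the black snap cap onto the stud: push through the click, keep pushing until the cap is fully home, and finish while still holding the cap firmly pressed down (do not let go of it). Leave the label roll, the tape measure and the note block where they are.

Things in the scene. Friction and masses are not known exactly. Their poses are not given: they have to be found in the camera images.
- tag_rail: fixed rail stand: a level aluminium bar 20 mm wide (x), 24 mm high, 340 mm long along its own y, flat top 120 mm above the worktop, on two 20 mm square posts 150 mm either side of the middle with feet 80 (x) by 40 mm. Origin on the worktop under the bar's middle; y points along the bar to the stud's end, z up. The bare stretch is the bar on the -y side of the stud.
- stud_foot (a point): point on the rail's flat top, on its centre line, 90 mm from its middle, where the upright stud stands; axes as the rail's.
- stud: the fixed steel stud, 31 mm tall; origin and axes as stud_foot. Neck 12 mm thick to 11 mm up, then a head 17 mm thick with a bevelled top; four spring balls stick out of the head 21 mm up, to 26 mm across.
- tag_carrier: loose grey plastic saddle, an upside-down U to straddle the rail, paper tags on both sides, about 0.12 kg: 39 mm wide (x), 70 mm long (y); legs 5 mm thick, 55 mm high, 28 mm apart inside; roof 5 mm thick (55 to 60 mm up), with an open slot in its +y end. Starts standing on its legs. Origin on the underside midway between the legs, z up.
- carrier_slot (a point): middle of the bottom of the slot in the carrier's roof, 13 mm to +y of the carrier's origin, 55 mm up; the slot is 23 mm wide, 22 mm deep, open to +y. With the stud (neck radius 6 mm) at its bottom the carrier's origin is 19 mm short of the stud's axis.
- carrier_fin (a point): centre of the upright grip fin on the carrier's roof, at y = -21 mm, 75 mm above the carrier's origin; the fin is 10 mm thick (x), 26 mm long (y), and reaches from 60 to 91 mm up. Grip it across x.
- carrier_seat (a point): centre of the underside of the carrier's roof, 55 mm above the carrier's origin; lies on the rail's top when hung.
- snap_cap: loose black plastic cap, 0.05 kg, standing mouth down: round cup 40 mm across, 26 mm high, with a grip knob on top. Bore 28 mm, 22 mm deep; a lip inside the mouth (2 to 6 mm up) leaves a 21 mm opening. Home on the stud, its roof rests on the stud's top and its underside is 9 mm above the rail's top. Origin at the centre of the underside, z up.
- cap_knob (a point): centre of the cap's round knob, 41 mm above the cap's underside; 22 mm across from 33 to 49 mm up, top at 51 mm, neck below 18 mm across. As the cap is pushed on, its lip meets the stud's balls with its underside about 23 mm above the rail's top; the push rises to about 11 N and drops off (the click), the balls then draw the cap down, and 14 mm below first touch it is home and stops dead.
- label_roll: small roll of cream labels, 66 mm across, 58 tall, standing on end; origin at the centre of its underside; a bystander
- measure: pocket tape measure, 33x68x61 mm; origin at the centre of its underside; a bystander
- notes: square note block, 77x77x29 mm; origin at the centre of its underside; a bystander
Not all that is in view belongs to the job. Of the things that look like the snap_cap, the smallest one is meant.

How it is judged:
On the way, in this order (a step that is already met when the one before it is completed fails the run):
1. the carrier sits down over the bare stretch of the rail, 60 mm or more from the stud (z of carrier_seat in the frame of stud_foot between -0.003 and 0.003 m and x of carrier_seat in the frame of stud_foot between -0.007 and 0.007 m and angle between the y axis of tag_carrier and the y axis of tag_rail, either way round below 0.2 rad and angle between tag_carrier's own z axis and vertical below 0.1 rad and y of carrier_seat in the frame of stud_foot between -0.25 and -0.06 m), for 0.2 s.
2. the carrier is on its way along the rail, still sitting on it (z of carrier_seat in the frame of stud_foot between -0.003 and 0.003 m and x of carrier_seat in the frame of stud_foot between -0.007 and 0.007 m and angle between the y axis of tag_carrier and the y axis of tag_rail, either way round below 0.2 rad and angle between tag_carrier's own z axis and vertical below 0.1 rad and y of carrier_seat in the frame of stud_foot between -0.058 and -0.028 m), for 0.02 s.
3. the carrier has been slid along the rail until the stud is at the bottom of its slot (z of carrier_seat in the frame of stud_foot between -0.003 and 0.003 m and x of carrier_seat in the frame of stud_foot between -0.007 and 0.007 m and angle between the y axis of tag_carrier and the y axis of tag_rail, either way round below 0.2 rad and angle between tag_carrier's own z axis and vertical below 0.1 rad and y of carrier_seat in the frame of stud_foot between -0.025 and -0.014 m), for 0.2 s.
4. the cap has snapped on and is home on the stud, with the carrier in place (all of step 3 and z of snap_cap in the frame of stud_foot between 0.006 and 0.011 m and horizontal distance between snap_cap and stud_foot below 0.004 m and angle between snap_cap's own z axis and vertical below 0.12 rad), for 0.2 s.
At the end, for the whole second after the job is handed in: Carrier seated on the rail (within 3 mm, upright), its origin 14 to 25 mm short of the stud's axis; cap home (underside 6 to 11 mm above the rail's top, within 4 mm of the stud's axis, upright) and still pressed on the stud by the fingers with over 5 N through the second after the program ends (all of step 4 and contact force between snap_cap and stud above 5 N and contact force between the fingers and snap_cap above 3 N); the arm keeps its last pose, push and grip.
It fails at once if a bystander (label roll, tape measure, note block) is moved by more than 30 mm (distance of any of label_roll, measure, notes from where it was at the start of the episode above 0.03 m).
It also fails if it takes over 54 s, if anything falls off the work surface, if the arm or the gripper's body presses on something with over 40 N, if the wrist force passes 120 N, or if a joint passes its speed limit or range.

### The arm

A 6-joint arm with a two-finger parallel gripper is mounted at the origin on a cart in front of the work surface, level with it; the furniture and walls round the work are solid. World frame = base frame: x ahead of the robot, y to its left, z up, the work surface at z = 0. Lengths are in m, angles in rad, forces in N, time in s.
With the tool pointing down it reaches from about 0.3 to 0.775 m from the base axis. Payload 14.6 kg.
Tool frame: the origin (TCP) lies midway between the tips of the shut fingers; the grasp point (between the pads) lies 19 mm behind it (ctrl.grip_depth is the z of the grasp point in the tool frame, in m); z points along the fingers, y is the line along which they close (so a half turn about z gives the same grasp; the last joint's range is limited). The gripper opens to 94 mm and grips with 3 to 60 N. Pads are 16 mm wide; open, the fingers measure 119 mm over their backs; the gripper's body (75 mm by 177 mm) begins 78 mm behind the grasp point.
Start: joints at [-1.212, 0.3, 1.521, -0, 1.321, -0.067], TCP at [0.227, -0.501, 0.205] pointing down, gripper open.
Joint ranges: [-3.03, 3.03], [-0.79, 2.21], [0.23, 2.52], [-1.04, 4.18], [0, 3.07], [-2.55, 2.55]. Speed limits (rad/s): [2.22, 2.22, 2.57, 3.14, 3.14, 3.14].

### API

Orientations are given as [roll, pitch, yaw] about the fixed x, y, z axes, in that order (R = Rz(yaw) Ry(pitch) Rx(roll)).
In Python, from station import ctrl gives the robot as it stands. The module is installed in compiled form; this text tells all that it offers.
- The arm moves only by the tool carry_out, never from a script. Its argument "commands" is a list of rows, each a list of 3 entries, a list of its own where there are three numbers: the closure, from 0 (fully open) to 1 (shut), then the shift along the tool's x, y, z in mm, then the turn, a rotation vector about the tool's x, y, z in rad. In form: [[gripper, [tx, ty, tz], [wx, wy, wz]], ...]. A call has 1 to 10 rows; each row shifts and turns the commanded pose from where the row before left it, along the tool's axes as they then stand; what a row does not reach is not made up. A row lasts 1/8 s, in which the tool goes at most 62.5 mm and 10.7 degrees, less where a joint would pass 70% of its speed; a pose out of reach is approached as far as the arm can. A call with a gripper value outside its range is refused whole. The fingers move at their own pace and stop on an object; "squeeze" is the grip in N (left out, the last holds). Time passes only in rows, so rows that do not move let the fingers close. It gives the time, the measured TCP pose, the force, the opening and the grip force at its end, in the units of the state.
- ctrl.get_obs(): the state, without advancing time (a new reading comes with each control period).
- ctrl.camera(name): name is "scene" or "side" or "wrist"; returns a dict with "img" (420x560x3 uint8, blue, green, red), "camera_matrix" (3x3 intrinsics, pixels), "rvec" (rotation vector, rad) and "tvec" (3), from world to camera coordinates, as OpenCV has them. Camera axes: x right, y down, z forward; pixel columns grow to the right and rows downward; lengths in m; the calibration is good to about 2 mm. A picture is of the moment at which its call begins. There is no depth.
- ctrl.hand_in(): hands the job in; it is judged then, once.
Trained networks look in the newest picture that a camera, given by its name, has taken for a name from the list of things; names that differ only in an ending like _2 or _b are one class to them, and where a whole thing is asked for, a point or a joint stands for the part that bears it (a point fixed in the world has none). Each returns a list of dicts, best first, with "score" (0 to 1); they miss things now and then, are a little off and sometimes report something else, mostly with a low value. They report only what shows in the picture. A call takes as long as a camera call. They do not tell look-alikes from the thing itself.
- ctrl.outline_of(thing, camera): "region" (420x560 bool, what is visible of it).
- ctrl.place_of(thing, camera): "at" ([x, y, z] in m, in world coordinates, good to about 4 mm: a listed point, or the origin of a listed thing).
The state is a dict: "time_s": time; "qpos": joint angles; "joint_vel": joint speeds; "tau": joint torques, N m; "ee_pos": TCP position; "eef_rot": TCP orientation; "force": force on the tool from outside, world axes, zero at the start; "moment": the same for the moment, N m; "grip_width": finger opening in m; "grip_force": force on a finger pad.
Only numpy, scipy, OpenCV 4.12 (cv2) and the standard library are available. Lean on these libraries where they do the work, as an engineer would, in place of code of your own. Each camera call takes 0.05 s, during which the arm holds its last target. There are 200 camera calls.

## Working session

There is one attempt and no reset: what is moved stays moved. The work goes in short steps, Python scripts to look and compute and a tool call to move; the robot and the scene stay as the last step left them, time stands still between calls to the robot, and variables do not carry over. Pictures are saved under pics/ and viewed, at most 10 in all, crops included, and the job is handed in when it is done.

Besides the shell and the picture viewer there is one more tool, called after ">>>" as name(argument=value, ...) on one line, values as JSON. carry_out: Moves the arm, as the interface text tells. Its arguments: {"type":"object","properties":{"commands":{"type":"array","items":{"type":"array"}},"squeeze":{"type":"number"}},"required":["commands"]}

```bash
mkdir -p pics
cat > h.py <<'E'
import cv2, numpy as np
from station import ctrl
def snap(c,n):
    d=ctrl.camera(c); cv2.imwrite(f'pics/{n}.png',d['img']); return d
def px(d,p):
    return cv2.projectPoints(np.array([p],float),d['rvec'],d['tvec'],d['camera_matrix'],None)[0].ravel()
def ray(d,uv,z):
    R=cv2.Rodrigues(np.array(d['rvec']))[0];t=np.array(d['tvec']).ravel()
    v=R.T@np.linalg.solve(d['camera_matrix'],[uv[0],uv[1],1]);c=-R.T@t
    return c+v*(z-c[2])/v[2]
E
python3 - <<'E'
from h import *
ims=[]
for c in ['scene','side']:
    d=snap(c,c+'0'); ims.append(d['img'])
    for t in ['tag_rail','stud_foot','stud','tag_carrier','carrier_slot','carrier_fin','snap_cap','cap_knob','label_roll','measure','notes']:
        for r in ctrl.place_of(t,c)[:4]:
            print(c,t,round(r['score'],2),np.round(r['at'],4),np.round(px(d,r['at'])))
o=ctrl.get_obs();print(o['time_s'],o['eef_rot'],o['grip_width'])
E
```

```text
scene tag_rail 0.56 [ 0.6254 -0.0054 -0.0013] [255. 219.]
scene stud_foot 0.67 [0.64   0.0789 0.1199] [233. 211.]
scene stud 0.56 [0.6425 0.0767 0.1145] [233. 211.]
scene tag_carrier 0.62 [4.422e-01 1.298e-01 2.000e-04] [278. 276.]
scene tag_carrier 0.31 [0.4426 0.1328 0.055 ] [277. 267.]
scene carrier_slot 0.84 [0.4346 0.1454 0.0531] [277. 272.]
scene carrier_fin 0.73 [0.4527 0.1123 0.0728] [278. 257.]
scene carrier_fin 0.32 [0.6401 0.0819 0.1201] [232. 212.]
scene snap_cap 0.65 [ 0.4593 -0.2869 -0.0016] [342. 186.]
scene snap_cap 0.59 [ 0.4134 -0.1138  0.004 ] [328. 225.]
scene snap_cap 0.49 [ 0.458  -0.199   0.0008] [329. 203.]
scene cap_knob 0.72 [ 0.4108 -0.1126  0.0501] [330. 217.]
scene cap_knob 0.68 [ 0.4552 -0.1985  0.0381] [331. 196.]
scene cap_knob 0.61 [ 0.4567 -0.2873  0.0557] [345. 175.]
scene label_roll 0.69 [ 0.4968 -0.408  -0.0034] [350. 161.]
scene label_roll 0.18 [ 6.916e-01 -3.697e-01 -1.000e-04] [298. 145.]
scene measure 0.73 [ 0.6274 -0.0028 -0.0046] [254. 220.]
scene measure 0.56 [ 0.4256  0.3694 -0.0019] [234. 342.]
scene notes 0.7 [ 0.6879 -0.373  -0.0008] [2
[... 178 characters left out ...]
ag_carrier 0.57 [ 0.4457  0.1312 -0.0012] [231. 225.]
side carrier_slot 0.82 [0.4364 0.148  0.0524] [226. 208.]
side carrier_fin 0.81 [0.4487 0.1162 0.0763] [231. 204.]
side snap_cap 0.73 [ 0.4557 -0.2859 -0.0021] [265. 295.]
side snap_cap 0.53 [ 0.4578 -0.1999 -0.0023] [258. 277.]
side cap_knob 0.8 [ 0.4615 -0.2862  0.0566] [266. 273.]
side cap_knob 0.64 [ 0.4157 -0.1152  0.0515] [234. 246.]
side cap_knob 0.54 [ 0.4609 -0.1983  0.0403] [258. 262.]
side label_roll 0.78 [ 0.4995 -0.4159  0.0045] [298. 321.]
side measure 0.5 [ 0.4253  0.3741 -0.0038] [214. 199.]
side notes 0.69 [ 6.869e-01 -3.762e-01  3.000e-04] [371. 298.]
1.2 [3.14157092e+00 3.30080288e-05 4.25759180e-01] 0.09405682950832071
```

View pics/scene0.png

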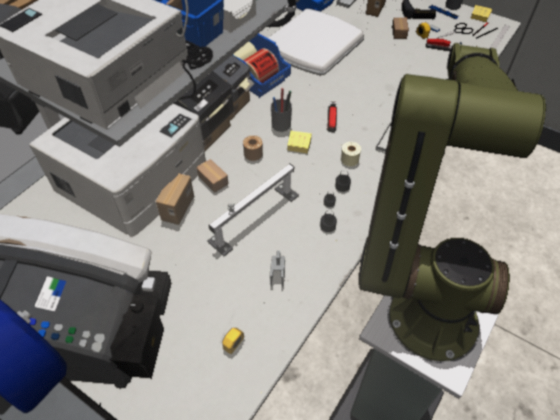

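View pics/side0.png

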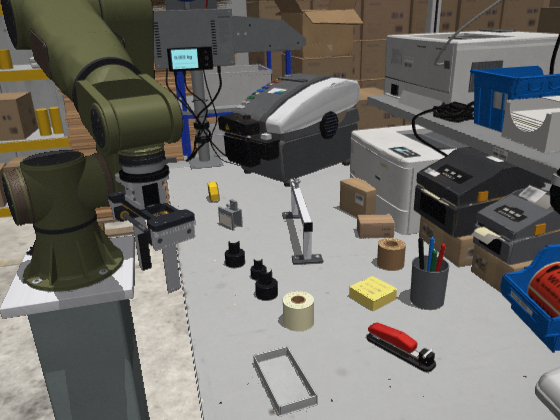

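The three cap look-alikes in the scene view are at (342,186), (329,203) and (328,225). The middle one, (329,203) in scene and (258,277) in side, looks smallest. Next I'll check it in a crop and fit the rail and carrier poses.

```bash
cat >> h.py <<'E'
from scipy.optimize import minimize
def box(x0,x1,y0,y1,z0,z1): return np.array([[x,y,z] for x in(x0,x1) for y in(y0,y1) for z in(z0,z1)],float)/1000
RAIL=[box(-10,10,-170,170,96,120)]+[box(-10,10,s*150-10,s*150+10,0,96) for s in(-1,1)]+[box(-40,40,s*150-20,s*150+20,0,8) for s in(-1,1)]
CAR=[box(-19.5,-14.5,-35,35,0,60),box(14.5,19.5,-35,35,0,60),box(-19.5,19.5,-35,13,55,60),box(-5,5,-34,-8,60,91)]
def fit(views,boxes,x0,z=0.):
    def cost(p):
        c,s=np.cos(p[2]),np.sin(p[2]);R=np.array([[c,-s,0],[s,c,0],[0,0,1]]);J=0
        for d,reg in views:
            m=np.zeros((1680,2240),np.uint8)
            for b in boxes:
                q=cv2.projectPoints(b@R.T+[p[0],p[1],z],d['rvec'],d['tvec'],d['camera_matrix'],None)[0]
                cv2.fillConvexPoly(m,cv2.convexHull(np.round(q*4+1.5).astype(np.int32)),1)
            m=cv2.resize(m.astype(np.float32),(560,420),interpolation=cv2.INTER_AREA)
            J+=1-np.minimum(m,reg).sum()/np.maximum(m,reg).sum()
        return J
    x0=np.array(x0);S=np.vstack([x0]+[x0+v for v in np.diag([.008,.008,.08])])
    r=minimize(cost,x0,method='Nelder-Mead',options=dict(initial_simplex=S,xatol=2e-4,fatol=1e-4));return r.x,r.fun
E
python3 - <<'E'
from h import *
ds={c:snap(c,c+'1') for c in['scene','side']}
for t,b,x0 in[('tag_rail',RAIL,[.625,-.005,-.17]),('tag_carrier',CAR,[.444,.131,.43])]:
    V=[]
    for c in ds:
        r=ctrl.outline_of(t,c)
        if r: V.append((ds[c],r[0]['region'])); print(t,c,r[0]['score'],*fit(V[-1:],b,x0))
    print(t,*fit(V,b,x0))
i=ds['side']['img'][220:310,210:300]
cv2.imwrite('pics/crop.png',cv2.resize(i,None,fx=6,fy=6,interpolation=3))
E
```

```text
tag_rail scene 0.79 [ 0.63069956 -0.0089228  -0.17918541] 0.1038549542427063
tag_rail side 0.58 [ 0.62796566 -0.01153753 -0.17496128] 0.06687301397323608
tag_rail [ 0.62913663 -0.00919613 -0.17696304] 0.19846999645233154
tag_carrier scene 0.69 [0.44514589 0.13261934 0.47900502] 0.16839420795440674
tag_carrier side 0.67 [0.44394429 0.12845013 0.41685276] 0.12324732542037964
tag_carrier [0.44505116 0.13283932 0.45618474] 0.3157147765159607
```

View pics/crop.png

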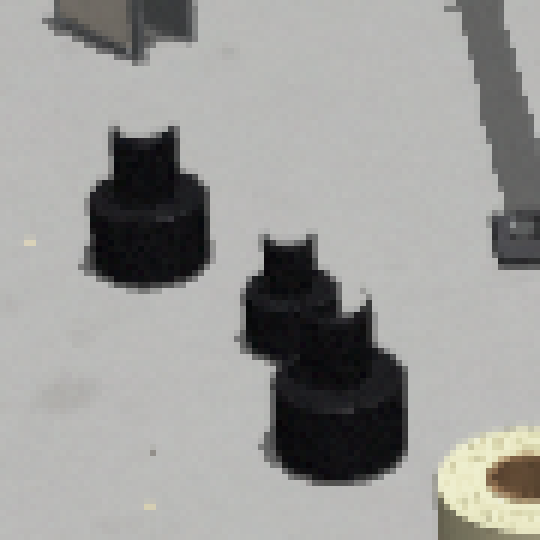

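The crop confirms it: the middle cap, crop (290,295), side (258,270), is clearly the smallest. The other two, at crop (145,210) and (340,400), are larger. I'll go to the carrier first.

>>> carry_out(commands=[[0, [41, -42, 0], [0, 0, 0]], [0, [41, -42, 0], [0, 0, 0]], [0, [41, -42, 0], [0, 0, 0]], [0, [41, -42, 0], [0, 0, 0]], [0, [41, -42, 0], [0, 0, 0]], [0, [41, -42, 0], [0, 0, 0]], [0, [41, -42, 0], [0, 0, 0]], [0, [41, -42, 0], [0, 0, 0]], [0, [41, -42, 0], [0, 0, 0]], [0, [41, -42, 0], [0, 0, 0]]], squeeze=30)

```text
time_s: 2.75
ee_pos: [0.4275, 0.053, 0.2058]
eef_rot: [3.141, -0.001, 0.426]
force: [0.7, -0.6, 0.1]
grip_width: 0.0942
grip_force: 0.0
```

>>> carry_out(commands=[[0, [44, -44, 0], [0, 0, 0]], [0, [0, 0, 0], [0, 0, -0.176]], [0, [0, 0, 0], [0, 0, -0.176]], [0, [0, 0, 0], [0, 0, -0.176]], [0, [0, 0, 0], [0, 0, -0.176]], [0, [0, 0, 0], [0, 0, -0.176]], [0, [0, 0, 0], [0, 0, -0.176]], [0, [0, 0, 0], [0, 0, -0.176]], [0, [0, 0, 0], [0, 0, -0.176]], [0, [0, 0, 0], [0, 0, -0.176]]])

```text
time_s: 4.0
ee_pos: [0.449, 0.1092, 0.2055]
eef_rot: [3.141, 0.0, 2.016]
force: [-0.2, -0.7, -0.5]
grip_width: 0.0939
grip_force: 0.0
```

```bash
cat >> h.py <<'E'
def go(p,yaw):
    o=ctrl.get_obs();r=np.array(o['eef_rot']);from_=np.array(o['ee_pos'])
    from scipy.spatial.transform import Rotation as Ro
    R=Ro.from_euler('xyz',r);T=Ro.from_euler('xyz',[np.pi,0,yaw])
    print('t',o['time_s'],'at',np.round(from_,4),np.round(r,3),'shift mm',np.round(R.inv().apply(np.array(p)-from_)*1000,1),'turn',np.round((R.inv()*T).as_rotvec(),3),'F',np.round(o['force'],1))
E
python3 - <<'E'
from h import *
d=snap('wrist','w1')
for t in ['tag_carrier','carrier_slot','carrier_fin']:
    for r in ctrl.place_of(t,'wrist')[:2]: print(t,r['score'],np.round(r['at'],4),np.round(px(d,r['at'])))
r=ctrl.outline_of('tag_carrier','wrist')
if r: print(r[0]['score'],r[0]['region'].sum(),*fit([(d,r[0]['region'])],CAR,[.4445,.131,.44]))
go([.452,.113,.066],2.01)
E
```

```text
carrier_slot 0.79 [0.436  0.145  0.0547] [285. 159.]
carrier_slot 0.34 [ 0.4631 -0.202   0.0425] [182. 423.]
carrier_fin 0.97 [0.4497 0.1184 0.0773] [286. 194.]
0.79 2578 [0.44135109 0.13258576 0.5183586 ] 0.06807434558868408
t 4.25 at [0.449  0.1092 0.2055] [ 3.141 -0.     2.006] shift mm [  2.2   4.3 139.5] turn [ 0.    -0.    -0.004] F [ 0.4  0.1 -0.5]
```

View pics/w1.png

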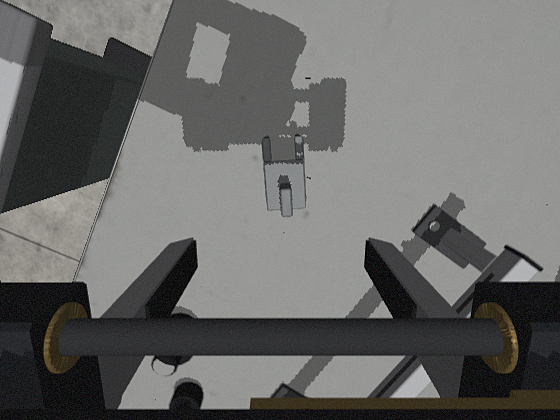

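The wrist view shows the carrier at (285,180) with the fin at (286,200). It's nearly aligned with the fingers, so I'll descend and grip.

>>> carry_out(commands=[[0, [5, 4, 30], [0, 0, -0.05]], [0, [0, 0, 40], [0, 0, 0]], [0, [0, 0, 40], [0, 0, 0]], [0, [0, 0, 29], [0, 0, 0]], [0, [0, 0, 0], [0, 0, 0]]], squeeze=30)

```text
time_s: 4.88
ee_pos: [0.4495, 0.1153, 0.0651]
eef_rot: [-3.138, -0.001, 2.057]
force: [-0.7, -1.2, 0.7]
grip_width: 0.0939
grip_force: 0.0
```

>>> carry_out(commands=[[1, [0, 0, 0], [0, 0, 0]], [1, [0, 0, 0], [0, 0, 0]], [1, [0, 0, 0], [0, 0, 0]], [1, [0, 0, 0], [0, 0, 0]], [1, [0, 0, 0], [0, 0, 0]], [1, [0, 0, 0], [0, 0, 0]], [1, [0, 0, 0], [0, 0, 0]], [1, [0, 0, 0], [0, 0, 0]]])

```text
time_s: 5.88
ee_pos: [0.4505, 0.1154, 0.0664]
eef_rot: [-3.142, -0.0, 2.06]
force: [-0.4, 0.4, 0.1]
grip_width: 0.0171
grip_force: 0.0
```

Still closing. I'll wait, then lift and turn towards the rail's yaw.

>>> carry_out(commands=[[1, [0, 0, 0], [0, 0, 0]], [1, [0, 0, 0], [0, 0, 0]], [1, [0, 0, 0], [0, 0, 0]], [1, [0, 0, -20], [0, 0, 0]], [1, [0, 0, -40], [0, 0, 0]], [1, [0, 0, -40], [0, 0, 0]], [1, [0, 0, -30], [0, 0, 0]]])

```text
time_s: 6.75
ee_pos: [0.4505, 0.1155, 0.1981]
eef_rot: [3.141, 0.0, 2.06]
force: [-0.0, -0.1, -1.5]
grip_width: 0.0097
grip_force: 30.0
```

Run:
```python
from h import *
d=snap('wrist','w2')
for t in ['carrier_slot','carrier_fin','stud_foot','tag_rail']:
    for r in ctrl.place_of(t,'wrist')[:2]: print(t,r['score'],np.round(r['at'],4),np.round(px(d,r['at'])))
r=ctrl.outline_of('tag_rail','wrist')
if r: print(r[0]['score'],r[0]['region'].sum())
o=ctrl.get_obs();z=o['ee_pos'][2]-.0664
r=ctrl.outline_of('tag_carrier','wrist')
if r: print(r[0]['score'],r[0]['region'].sum(),*fit([(d,r[0]['region'])],CAR,[.441,.133,.49],z))
go([.6105,-.0378-.0,.2],1.395);print(o['grip_width'],o['grip_force'])
```

```text
carrier_slot 0.64 [0.4389 0.1431 0.1851] [286. 197.]
carrier_fin 0.96 [0.4493 0.114  0.2089] [278. 264.]
stud_foot 0.92 [0.6425 0.0768 0.1171] [453. 352.]
0.97 7143
0.61 5256 [0.44126322 0.13161085 0.48470301] 0.2807472348213196
t 7.1 at [0.4499 0.1153 0.195 ] [-3.139e+00 -1.000e-03  2.060e+00] shift mm [-210.6   69.8   -5.4] turn [-0.002  0.     0.665] F [ 0.6 -0.8 -1. ]
0.009676224247862228 29.98559832572937
```

View pics/w2.png

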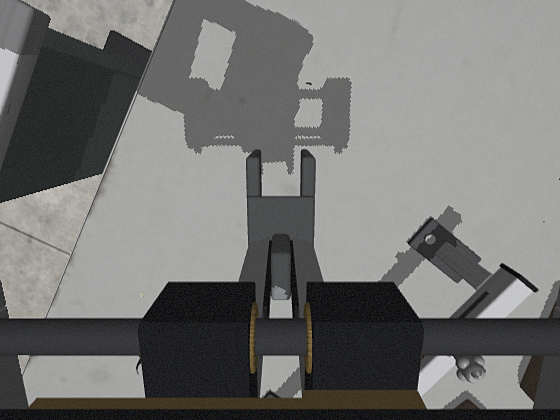

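The fin is gripped square: the carrier is symmetric about column 281. The rail and stud show at (470,360). I'll move over the bare stretch.

>>> carry_out(commands=[[1, [0, 0, -20], [0, 0, 0]], [1, [-43.5, 15.8, 0], [0, 0, 0]], [1, [-43.5, 15.8, 0], [0, 0, 0]], [1, [-43.5, 15.8, 0], [0, 0, 0]], [1, [-43.5, 15.8, 0], [0, 0, 0]], [1, [-43.5, 15.8, 0], [0, 0, 0]], [1, [0, 0, 0], [0, 0, 0.166]], [1, [0, 0, 0], [0, 0, 0.166]], [1, [0, 0, 0], [0, 0, 0.166]], [1, [0, 0, 0], [0, 0, 0.166]]])

```text
time_s: 8.35
ee_pos: [0.6221, -0.0395, 0.2148]
eef_rot: [-3.139, 0.0, 1.39]
force: [0.1, 0.2, -1.2]
grip_width: 0.0101
grip_force: 30.0
```

Run:
```python
from h import *
d=snap('wrist','w3')
for t in ['carrier_slot','carrier_fin','stud_foot']:
    for r in ctrl.place_of(t,'wrist')[:2]: print(t,r['score'],np.round(r['at'],4),np.round(px(d,r['at'])))
s=np.array([.6428,.0785,.12]);
for dx in(-.01,.01):
  for L in(.03,.08): print(dx,L,np.round(px(d,s+[dx*.9845+L*.175,-dx*.175+L*.9845,0])))
go([.6218,-.0397,.14],1.395)
```

```text
carrier_slot 0.84 [ 0.6275 -0.0068  0.2018] [281. 191.]
carrier_fin 0.86 [ 0.6208 -0.042   0.225 ] [280. 266.]
stud_foot 0.62 [0.6424 0.0799 0.1177] [280.  53.]
stud_foot 0.16 [ 0.6199 -0.0393  0.228 ] [278. 264.]
-0.01 0.03 [267.  10.]
-0.01 0.08 [266. -72.]
0.01 0.03 [295.  10.]
0.01 0.08 [295. -72.]
t 8.55 at [ 0.6222 -0.0394  0.2155] [-3.14  0.    1.4 ] shift mm [-0.3 -0.2 75.5] turn [-0.001  0.     0.005] F [-0.5 -0.2 -2. ]
```

View pics/w3.png

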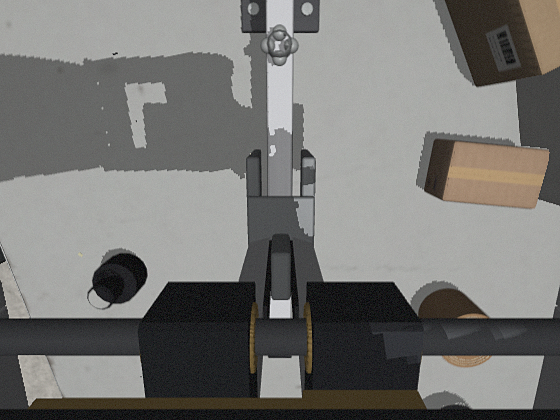

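Well aligned: the bar runs along columns 267–293, the carrier legs along 248–314, and the stud is at (280,45). I'll lower it.

>>> carry_out(commands=[[1, [0, 0, 30], [0, 0, 0]], [1, [0, 0, 30], [0, 0, 0]], [1, [0, 0, 12], [0, 0, 0]], [1, [0, 0, 5], [0, 0, 0]], [1, [0, 0, 4], [0, 0, 0]], [1, [0, 0, 2.5], [0, 0, 0]], [1, [0, 0, 0], [0, 0, 0]]])

```text
time_s: 9.43
ee_pos: [0.6225, -0.0395, 0.1333]
eef_rot: [3.141, -0.0, 1.396]
force: [-0.2, 0.9, -2.5]
grip_width: 0.0096
grip_force: 30.0
```

>>> carry_out(commands=[[1, [0, 0, 1], [0, 0, 0]], [1, [0, 0, 1], [0, 0, 0]], [1, [0, 0, 0], [0, 0, 0]]])

```text
time_s: 9.8
ee_pos: [0.6225, -0.0395, 0.1314]
eef_rot: [3.141, -0.0, 1.396]
force: [-1.5, 0.0, 2.6]
grip_width: 0.01
grip_force: 30.0
```

Run:
```python
from h import *
for c in['wrist','side']:
  d=snap(c,c+'4')
  for t in ['carrier_slot','carrier_fin','stud_foot','carrier_seat','tag_carrier']:
    for r in ctrl.place_of(t,c)[:1]: print(c,t,r['score'],np.round(r['at'],4))
go([.6225+.0142,-.0395+.08,.132],1.396)
i=d['img'][150:280,230:370];cv2.imwrite('pics/crop4.png',cv2.resize(i,None,fx=4,fy=4,interpolation=3))
```

```text
wrist carrier_slot 0.71 [ 0.6242 -0.0216  0.12  ]
wrist carrier_fin 0.69 [ 0.6185 -0.0431  0.1417]
wrist stud_foot 0.89 [0.6422 0.078  0.1206]
wrist carrier_seat 0.8 [ 0.6252 -0.0231  0.1221]
wrist tag_carrier 0.84 [ 0.6239 -0.0216  0.0652]
side carrier_slot 0.75 [ 0.6298 -0.003   0.1212]
side carrier_fin 0.63 [ 0.619  -0.0402  0.14  ]
side stud_foot 0.57 [0.6374 0.0738 0.1212]
side carrier_seat 0.58 [ 0.628  -0.0248  0.1196]
side tag_carrier 0.8 [ 0.6276 -0.0269  0.0641]
t 10.4 at [ 0.6225 -0.0395  0.1314] [ 3.141 -0.     1.396] shift mm [81.2  0.1 -0.6] turn [ 0.001 -0.    -0.   ] F [-1.8 -0.3  5. ]
```

View pics/crop4.png

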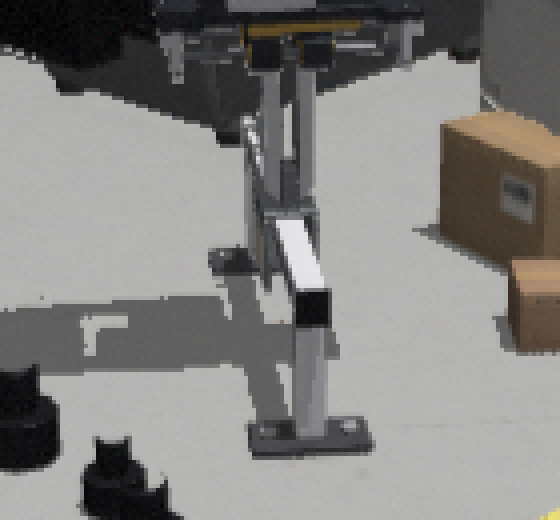

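The carrier straddles the bar, with its roof on the bar at crop (290,215) and an upward force of about 5 N. Next I'll slide it.

>>> carry_out(commands=[[1, [10, 0, 0], [0, 0, 0]], [1, [12, 0, 0], [0, 0, 0]], [1, [12, 0, 0], [0, 0, 0]], [1, [10, 0, 0], [0, 0, 0]], [1, [10, 0, 0], [0, 0, 0]], [1, [10, 0, 0], [0, 0, 0]], [1, [8, 0, 0], [0, 0, 0]], [1, [3, 0, 0], [0, 0, 0]], [1, [0, 0, 0], [0, 0, 0]]])

```text
time_s: 11.52
ee_pos: [0.6358, 0.0351, 0.1314]
eef_rot: [3.14, -0.0, 1.396]
force: [0.4, -1.3, 5.9]
grip_width: 0.0096
grip_force: 30.0
```

Run:
```python
from h import *
d=snap('wrist','w5')
for t in ['carrier_slot','carrier_fin','stud_foot','carrier_seat','tag_carrier']:
    for r in ctrl.place_of(t,'wrist')[:1]: print(t,r['score'],np.round(r['at'],4))
go([.6225+.0142,-.0395+.08,.132],1.396)
```

```text
carrier_slot 0.61 [0.6395 0.0668 0.1193]
carrier_fin 0.57 [0.634  0.0359 0.1403]
stud_foot 0.57 [0.6409 0.0775 0.1207]
carrier_seat 0.6 [0.6391 0.0513 0.1218]
tag_carrier 0.97 [0.6375 0.0567 0.0685]
t 11.825 at [0.6358 0.0351 0.1314] [ 3.14  -0.     1.396] shift mm [ 5.5 -0.1 -0.6] turn [ 0.001 -0.     0.   ] F [0.7 0.1 5.8]
```

View pics/w5.png

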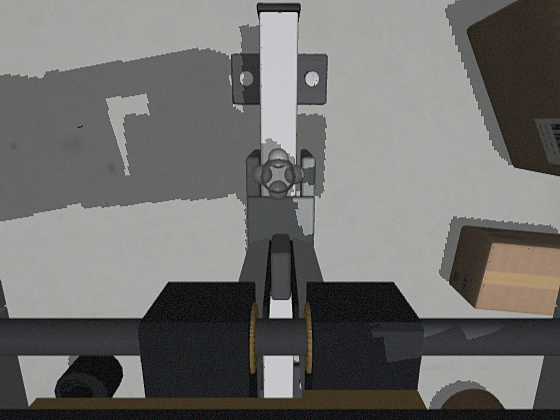

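The stud, at (280,175), is inside the slot and about 6 mm short of its bottom at row 197. I'll creep until it makes contact.

>>> carry_out(commands=[[1, [2, 0, 0], [0, 0, 0]], [1, [2, 0, 0], [0, 0, 0]], [1, [1, 0, 0], [0, 0, 0]], [1, [1, 0, 0], [0, 0, 0]], [1, [0, 0, 0], [0, 0, 0]]])

```text
time_s: 12.45
ee_pos: [0.6368, 0.0404, 0.1313]
eef_rot: [3.141, 0.0, 1.396]
force: [0.2, -3.6, 6.1]
grip_width: 0.0096
grip_force: 30.0
```

>>> carry_out(commands=[[1, [1, 0, 0], [0, 0, 0]], [1, [1, 0, 0], [0, 0, 0]], [1, [0, 0, 0], [0, 0, 0]]])

```text
time_s: 12.82
ee_pos: [0.6372, 0.0424, 0.1314]
eef_rot: [3.14, 0.0, 1.396]
force: [-0.8, -3.4, 5.5]
grip_width: 0.0095
grip_force: 30.0
```

Run:
```python
from h import *
d=snap('wrist','w6')
for t in ['carrier_slot','carrier_seat','stud_foot','tag_carrier']:
    for r in ctrl.place_of(t,'wrist')[:1]: print(t,r['score'],np.round(r['at'],4))
go([.6225+.0142,-.0395+.08,.132],1.396)
i=d['img'][120:320,220:340];cv2.imwrite('pics/crop6.png',cv2.resize(i,None,fx=3,fy=3,interpolation=3))
```

```text
carrier_slot 0.9 [0.6431 0.0768 0.116 ]
carrier_seat 0.61 [0.637  0.0595 0.1184]
stud_foot 0.61 [0.6447 0.0806 0.1189]
tag_carrier 0.97 [0.638  0.0611 0.0683]
t 13.075 at [0.6372 0.0424 0.1314] [3.14  0.    1.396] shift mm [-2.  -0.1 -0.6] turn [ 0.001  0.    -0.   ] F [-0.8 -2.9  4. ]
```

View pics/crop6.png

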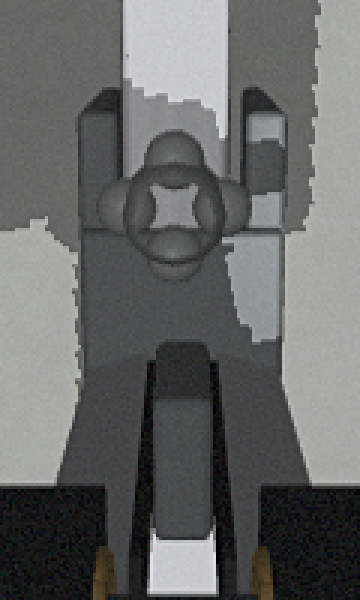

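Run:
```python
from h import *
d=ctrl.camera('wrist')
for r in (187,189,191):
  a=ray(d,(278,r),.150);b=ray(d,(280.5,196.7),.125);y=np.array([.175,.9845])
  print(np.round(a,4),np.round(b,4),'axis ahead of slot bottom mm',(a-b)[:2]@y*1000)
```

```text
[0.6424 0.0835 0.15  ] [0.6418 0.0733 0.125 ] axis ahead of slot bottom mm 10.140242306152622
[0.6422 0.0826 0.15  ] [0.6418 0.0733 0.125 ] axis ahead of slot bottom mm 9.17186576013044
[0.642  0.0816 0.15  ] [0.6418 0.0733 0.125 ] axis ahead of slot bottom mm 8.200646296359192
```

>>> carry_out(commands=[[1, [1, 0, 0], [0, 0, 0]], [1, [1, 0, 0], [0, 0, 0]], [1, [0, 0, 0], [0, 0, 0]]])

```text
time_s: 13.5
ee_pos: [0.6375, 0.0442, 0.1314]
eef_rot: [3.141, 0.001, 1.396]
force: [-2.2, -5.5, 5.5]
grip_width: 0.0096
grip_force: 30.0
```

>>> carry_out(commands=[[1, [1, 0, 0], [0, 0, 0]], [1, [0, 0, 0], [0, 0, 0]]])

```text
time_s: 13.75
ee_pos: [0.6375, 0.0444, 0.1314]
eef_rot: [3.141, 0.002, 1.396]
force: [-2.3, -9.4, 6.4]
grip_width: 0.0095
grip_force: 30.0
```

Contact with the slot bottom: the resisting force rose to 9 N. I'll release, lift and go over the small cap.

>>> carry_out(commands=[[0, [-0.5, 0, 0], [0, 0, 0]], [0, [0, 0, 0], [0, 0, 0]], [0, [0, 0, 0], [0, 0, 0]], [0, [0, 0, 0], [0, 0, 0]], [0, [0, 0, -20], [0, 0, 0]], [0, [0, 0, -40], [0, 0, 0]], [0, [0, 0, -20], [0, 0, 0]]])

```text
time_s: 14.62
ee_pos: [0.6377, 0.0448, 0.2132]
eef_rot: [3.139, -0.001, 1.396]
force: [-0.9, -0.1, -0.2]
grip_width: 0.0766
grip_force: 0.0
```

>>> carry_out(commands=[[0, [-45, -22.4, 0], [0, 0, 0]], [0, [-45, -22.4, 0], [0, 0, 0]], [0, [-45, -22.4, 0], [0, 0, 0]], [0, [-45, -22.4, 0], [0, 0, 0]], [0, [-45, -22.4, 0], [0, 0, 0]], [0, [-45, -22.4, 0], [0, 0, 0]], [0, [0, 0, 0], [0, 0, 0]]])

```text
time_s: 15.5
ee_pos: [0.4566, -0.1997, 0.2112]
eef_rot: [3.141, 0.0, 1.392]
force: [-0.6, -0.6, -0.2]
grip_width: 0.0944
grip_force: 0.0
```

Run:
```python
from h import *
d=snap('wrist','w7')
for t in ['snap_cap','cap_knob']:
    for r in ctrl.place_of(t,'wrist')[:3]: print(t,r['score'],np.round(r['at'],4),np.round(px(d,r['at'])))
for c in ['side','scene']:
  e=ctrl.camera(c)
  for t in ['tag_carrier','carrier_seat','stud_foot']:
    for r in ctrl.place_of(t,c)[:1]: print(c,t,r['score'],np.round(r['at'],4))
go([.458,-.199,.03],1.396)
```

```text
snap_cap 0.92 [ 0.4573 -0.2886  0.0009] [295. 256.]
snap_cap 0.88 [ 0.4583 -0.201  -0.0021] [283. 186.]
snap_cap 0.57 [ 0.4153 -0.1141 -0.0034] [231. 117.]
cap_knob 0.81 [ 0.4116 -0.1079  0.0531] [217. 110.]
cap_knob 0.63 [ 0.4633 -0.2008  0.0405] [288. 193.]
cap_knob 0.6 [ 0.4556 -0.2851  0.0491] [294. 271.]
side tag_carrier 0.52 [0.6408 0.059  0.062 ]
side carrier_seat 0.65 [0.6438 0.0594 0.1218]
side stud_foot 0.93 [0.6419 0.075  0.1236]
scene tag_carrier 0.7 [0.6398 0.062  0.0615]
scene carrier_seat 0.68 [0.6404 0.0633 0.1195]
scene stud_foot 0.75 [0.6413 0.0807 0.1194]
t 16.05 at [ 0.4581 -0.1974  0.2109] [-3.141 -0.     1.396] shift mm [ -1.6   0.2 180.9] turn [-0. -0.  0.] F [-0.4 -0.4  0.4]
```

View pics/w7.png

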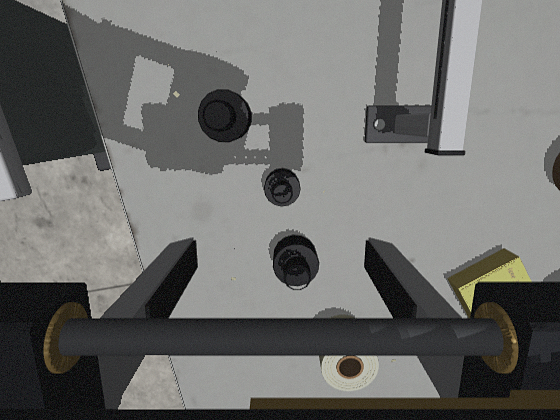

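The wrist view shows the small cap at (282,187), the big ones at (223,115) and (296,260), and the fingers clear. I'll get its position by ray.

```bash
cat >> h.py <<'E'
def cyl(p,parts,n=24):
    a=np.linspace(0,2*np.pi,n,endpoint=False);out=[]
    for r,z0,z1 in parts: out.append(np.vstack([np.c_[r*np.cos(a),r*np.sin(a),0*a+z] for z in(z0,z1)])/1000)
    return out
CAP=cyl(0,[(20,0,26),(9,26,33),(11,33,49)])
STUD=cyl(0,[(6,0,11),(8.5,11,31),(12,19,23)])
def fit2(d,reg,boxes,x0,z):
    best=None
    def cost(p):
        m=np.zeros((1680,2240),np.uint8)
        for b in boxes:
            q=cv2.projectPoints(b+[p[0],p[1],z],d['rvec'],d['tvec'],d['camera_matrix'],None)[0]
            cv2.fillConvexPoly(m,cv2.convexHull(np.round(q*4+1.5).astype(np.int32)),1)
        m=cv2.resize(m.astype(np.float32),(560,420),interpolation=cv2.INTER_AREA)
        return 1-np.minimum(m,reg).sum()/np.maximum(m,reg).sum()
    x0=np.array(x0);r=minimize(cost,x0,method='Nelder-Mead',options=dict(initial_simplex=np.vstack([x0,x0+[.005,0],x0+[0,.005]]),xatol=1e-4,fatol=1e-4))
    return np.round(r.x,4),round(r.fun,3)
E
python3 - <<'E'
from h import *
d=ctrl.camera('wrist')
print(ray(d,(281.5,189.5),.045),ray(d,(282,187),.02))
for r in ctrl.outline_of('snap_cap','wrist'):
    m=r['region'];print(r['score'],m.sum(),np.argwhere(m).mean(0)[::-1],fit2(d,m,CAP,[.458,-.2],0))
go([.458,-.2,.03],1.396)
E
```

```text
[ 0.45901864 -0.19326519  0.045     ] [ 0.45926776 -0.19540891  0.02      ]
0.64 1871 [294.05077499 262.40673437] (array([ 0.458, -0.2  ]), np.float64(1.0))
0.63 2200 [223.54       117.64272727] (array([ 0.458, -0.2  ]), np.float64(1.0))
0.59 1117 [280.97672337 189.06177261] (array([ 0.4576, -0.198 ]), np.float64(0.035))
t 16.15 at [ 0.458  -0.1976  0.2109] [-3.142  0.     1.396] shift mm [ -2.3   0.4 180.9] turn [-0.  0.  0.] F [ 0.7  0.3 -0.7]
```

>>> carry_out(commands=[[0, [0, 0, 50], [0, 0, 0]], [0, [0, 0, 50], [0, 0, 0]], [0, [0, 0, 45], [0, 0, 0]], [0, [0, 0, 25], [0, 0, 0]], [0, [0, 0, 12], [0, 0, 0]], [0, [0, 0, 0], [0, 0, 0]]])

```text
time_s: 16.9
ee_pos: [0.4579, -0.1977, 0.0289]
eef_rot: [-3.141, -0.0, 1.396]
force: [-0.6, 0.7, 0.3]
grip_width: 0.0942
grip_force: 0.0
```

>>> carry_out(commands=[[1, [0, 0, 0], [0, 0, 0]], [1, [0, 0, 0], [0, 0, 0]], [1, [0, 0, 0], [0, 0, 0]], [1, [0, 0, 0], [0, 0, 0]], [1, [0, 0, 0], [0, 0, 0]], [1, [0, 0, 0], [0, 0, 0]], [1, [0, 0, 0], [0, 0, 0]], [1, [0, 0, 0], [0, 0, 0]], [1, [0, 0, 0], [0, 0, 0]], [1, [0, 0, 0], [0, 0, 0]]], squeeze=40)

```text
time_s: 18.15
ee_pos: [0.4579, -0.1977, 0.0289]
eef_rot: [-3.142, -0.0, 1.396]
force: [0.3, -0.4, 0.4]
grip_width: 0.0209
grip_force: 40.0
```

>>> carry_out(commands=[[1, [0, 0, -20], [0, 0, 0]], [1, [0, 0, -50], [0, 0, 0]], [1, [0, 0, -60], [0, 0, 0]], [1, [0, 0, -56], [0, 0, 0]], [1, [37.5, 26.5, 0], [0, 0, 0]], [1, [37.5, 26.5, 0], [0, 0, 0]], [1, [37.5, 26.5, 0], [0, 0, 0]], [1, [37.5, 26.5, 0], [0, 0, 0]], [1, [37.5, 26.5, 0], [0, 0, 0]], [1, [0, 0, 0], [0, 0, 0]]])

```text
time_s: 19.4
ee_pos: [0.622, -0.034, 0.214]
eef_rot: [-3.14, -0.0, 1.399]
force: [0.5, 0.4, -1.1]
grip_width: 0.021
grip_force: 40.0
```

Run:
```python
from h import *
d=snap('wrist','w8')
o=ctrl.get_obs();p=np.array(o['ee_pos'])
for t in ['snap_cap','cap_knob','stud_foot','tag_carrier']:
    for r in ctrl.place_of(t,'wrist')[:2]: print(t,r['score'],np.round(r['at'],4),np.round(px(d,r['at'])))
for r in ctrl.outline_of('stud','wrist')[:1]:
    m=r['region'];print(r['score'],m.sum(),np.argwhere(m).mean(0)[::-1],fit2(d,m,STUD,[.642,.081],.12))
for r in ctrl.outline_of('snap_cap','wrist')[:2]:
    m=r['region'];print(r['score'],m.sum(),np.argwhere(m).mean(0)[::-1],fit2(d,m,CAP,p[:2],p[2]-.0289))
for t,b in[('tag_carrier',CAR)]:
    r=ctrl.outline_of(t,'wrist')
    if r: print(fit([(d,r[0]['region'])],b,[.640,.063,-.176],.065))
go([.643,.082,.215],1.396);print(o['grip_width'],o['grip_force'])
```

```text
snap_cap 0.97 [ 0.6265 -0.0358  0.181 ] [289. 236.]
snap_cap 0.61 [ 4.128e-01 -1.137e-01 -2.000e-04] [127. 275.]
cap_knob 0.8 [ 0.627  -0.0372  0.2264] [292. 267.]
cap_knob 0.58 [ 0.4146 -0.1089  0.0525] [107. 292.]
stud_foot 0.97 [0.6417 0.081  0.1203] [281.  59.]
tag_carrier 0.72 [0.6409 0.0635 0.0652] [284.  90.]
0.69 226 [278.36283186  53.54424779] (array([0.6396, 0.0796]), np.float64(0.792))
0.75 3321 [280.85335742 245.80156579] (array([ 0.6212, -0.0345]), np.float64(0.255))
0.7 2122 [118.59425071 281.47219604] (array([ 0.6212, -0.0353]), np.float64(1.0))
(array([ 0.63953855,  0.06189493, -0.15957005]), np.float64(0.07529544830322266))
t 19.8 at [ 0.6208 -0.0368  0.2153] [ 3.141 -0.     1.395] shift mm [120.9   1.1   0.3] turn [ 0.    -0.    -0.001] F [0.1 0.1 0. ]
0.02083068872152702 39.99982317793183
```

Run:
```python
from h import *
d=ctrl.camera('wrist');o=ctrl.get_obs();p=np.array(o['ee_pos']);yw=o['eef_rot'][2];x=np.array([np.cos(yw),np.sin(yw),0])
print(p,yw)
for L in(.12,.16): 
  for z in(.12,.15): q=p+x*L;q[2]=z;print(L,z,np.round(px(d,q),1))
g=cv2.cvtColor(d['img'],cv2.COLOR_BGR2GRAY)
for r in range(2,30,6):
  print(r,g[r,258:304])
for r in range(30,80,2): print(r,''.join('%4d'%v for v in g[r,254:306:2]))
```

```text
[ 0.62083907 -0.0366996   0.21520839] 1.3950541160584864
0.12 0.12 [281.7  54.3]
0.12 0.15 [281.8  45.5]
0.16 0.12 [281.7  -6.2]
0.16 0.15 [281.9 -23.6]
2 [ 59  52  49  49  52  57  55  52  56  44  84 200 210 208 208 205 206 206
 206 208 205 205 209 207 201 206 202 208 206 207 206 206 208 203 209 207
 207 153  76  78  81  78  81  79  84  82]
8 [116 101  38  52  49  44  48  54  48  48  67 200 209 206 209 204 207 205
 207 208 206 211 205 206 206 204 208 204 208 204 207 203 205 205 207 208
 204 143  75  76  79  80  81  78  51  76]
14 [123 114  41  49  56  54  50  50  53  47  63 199 216 206 207 206 206 207
 205 207 208 208 208 206 206 203 207 207 206 210 207 207 205 209 207 210
 202 115  84  82  83  83  81  82  77 123]
20 [ 54  51  55  61  49  61  49  44  55  45  67 196 213 205 207 210 205 210
 205 204 207 208 205 209 209 206 207 207 209 207 208 210 205 206 207 211
 201 113  73  83  81  83  86  78  79  84]
26 [ 55  48  54  53  55  59  52  57  50  46  62 197 214 208 207 206 211 207
 207 212 204 205 207 207 207 211 208 207 209 209 206 205 207 205 206 210
 203 101  78  84  82  89  85  80  89
[... 2005 characters left out ...]
 132 136 131 111 115 152 151 152 153 150 151 152 149
68  104 110  81 159 151 147 152 152 151 153 156  82  64  97 106  89 118 156 151 148 147 150 149 151 151 149
70  108 107  78 157 151 152 152 148 151 146 154 157 155 137 143 147 153 151 150 152 147 152 152 148 148 153
72  108 110  73 163 149 150 150 149 148 150 151 149 154 147 153 150 153 154 150 150 148 149 148 151 150 149
74  106 108  70 156 152 151 152 153 151 149 150 148 153 152 153 150 153 151 148 148 148 151 152 148 152 154
76  107 109  71 160 152 150 152 149 148 150 150 152 148 151 151 152 152 155 152 152 151 149 152 150 151 150
78  102 110  70 159 154 148 152 152 151 149 150 151 155 150 154 155 153 153 152 151 153 154 154 149 153 154
```

From these pixels the stud axis lies 119 mm ahead along tool x and 0.2 mm sideways. I'll go above it and lower around the head.

>>> carry_out(commands=[[1, [35, 0.2, 0], [0, 0, 0]], [1, [35, 0, 0], [0, 0, 0]], [1, [30, 0, 0], [0, 0, 0]], [1, [15, 0, 0], [0, 0, 0]], [1, [4.4, 0, 15], [0, 0, 0]], [1, [0, 0, 15], [0, 0, 0]], [1, [0, 0, 3], [0, 0, 0]], [1, [0, 0, 3], [0, 0, 0]], [1, [0, 0, 3], [0, 0, 0]], [1, [0, 0, 0], [0, 0, 0]]])

```text
time_s: 21.1
ee_pos: [0.642, 0.0812, 0.176]
eef_rot: [3.142, -0.0, 1.396]
force: [0.5, 0.2, -0.5]
grip_width: 0.0208
grip_force: 40.0
```

>>> carry_out(commands=[[1, [0, 0, 2], [0, 0, 0]], [1, [0, 0, 1], [0, 0, 0]], [1, [0, 0, 0], [0, 0, 0]]])

```text
time_s: 21.48
ee_pos: [0.642, 0.0814, 0.1729]
eef_rot: [-3.142, 0.0, 1.396]
force: [-0.4, -0.1, -0.5]
grip_width: 0.021
grip_force: 40.0
```

>>> carry_out(commands=[[1, [0, 0, 1], [0, 0, 0]], [1, [0, 0, 1], [0, 0, 0]], [1, [0, 0, 1], [0, 0, 0]], [1, [0, 0, 0], [0, 0, 0]]], squeeze=55)

```text
time_s: 21.98
ee_pos: [0.6424, 0.0815, 0.1709]
eef_rot: [3.14, -0.001, 1.396]
force: [0.1, 0.9, 6.8]
grip_width: 0.0207
grip_force: 55.0
```

The lip is on the balls and there's no side load. I'll push through the click.

>>> carry_out(commands=[[1, [0, 0, 1], [0, 0, 0]], [1, [0, 0, 1], [0, 0, 0]], [1, [0, 0, 1], [0, 0, 0]], [1, [0, 0, 1], [0, 0, 0]], [1, [0, 0, 1], [0, 0, 0]], [1, [0, 0, 1], [0, 0, 0]], [1, [0, 0, 0], [0, 0, 0]]])

```text
time_s: 22.85
ee_pos: [0.6419, 0.0814, 0.163]
eef_rot: [-3.141, 0.0, 1.396]
force: [2.7, 1.8, -5.7]
grip_width: 0.0206
grip_force: 55.0
```

>>> carry_out(commands=[[1, [0, 0, 1.5], [0, 0, 0]], [1, [0, 0, 1.5], [0, 0, 0]], [1, [0, 0, 1], [0, 0, 0]], [1, [0, 0, 1], [0, 0, 0]], [1, [0, 0, 0], [0, 0, 0]]])

```text
time_s: 23.48
ee_pos: [0.642, 0.0813, 0.1592]
eef_rot: [3.141, 0.0, 1.396]
force: [-0.0, 0.1, -0.6]
grip_width: 0.0207
grip_force: 55.0
```

Clicked: the force peaked, then the balls drew the cap down. I'll keep going until it stops dead.

>>> carry_out(commands=[[1, [0, 0, 1], [0, 0, 0]], [1, [0, 0, 1], [0, 0, 0]], [1, [0, 0, 1], [0, 0, 0]], [1, [0, 0, 0], [0, 0, 0]]])

```text
time_s: 23.98
ee_pos: [0.6422, 0.0814, 0.1577]
eef_rot: [3.14, -0.0, 1.396]
force: [-5.0, -0.2, 11.7]
grip_width: 0.0204
grip_force: 55.0
```

>>> carry_out(commands=[[1, [0, 0, 1], [0, 0, 0]], [1, [0, 0, 0.5], [0, 0, 0]], [1, [0, 0, 0], [0, 0, 0]], [1, [0, 0, 0], [0, 0, 0]]])

```text
time_s: 24.48
ee_pos: [0.6423, 0.0814, 0.1576]
eef_rot: [3.139, -0.001, 1.396]
force: [-10.2, -0.9, 21.2]
grip_width: 0.0206
grip_force: 55.0
```

Run:
```python
from h import *
for c in['side','scene']:
  d=snap(c,c+'9')
  for t in ['snap_cap','carrier_seat','tag_carrier','stud_foot']:
    for r in ctrl.place_of(t,c)[:4]:
      if r['at'][2]>.05: print(c,t,round(r['score'],2),np.round(r['at'],4))
o=ctrl.get_obs();print(o['time_s'],o['force'],o['ee_pos'],o['grip_force'])
```

```text
side snap_cap 0.68 [0.6412 0.0791 0.1245]
side carrier_seat 0.63 [0.6409 0.0573 0.1192]
side tag_carrier 0.53 [0.643  0.0591 0.0654]
side stud_foot 0.73 [0.6416 0.0784 0.1221]
scene snap_cap 0.6 [0.6381 0.0819 0.1308]
scene carrier_seat 0.81 [0.6371 0.0628 0.1204]
scene carrier_seat 0.36 [0.6425 0.0782 0.131 ]
scene tag_carrier 0.83 [0.6358 0.0634 0.0623]
scene tag_carrier 0.38 [0.6425 0.0811 0.1681]
scene stud_foot 0.61 [0.6424 0.0825 0.1224]
24.975 [-10.68664357  -1.03138731  22.54849087] [0.64226673 0.08139534 0.15758555] 55.00939955469221
```

The cap stopped dead 8.7 mm above the rail with a steady 22 N push, and the carrier is in place. Handing in.

```bash
python3 -c "
from station import ctrl
print(ctrl.hand_in())"
```

```text
the job is handed in; nothing more can be done
None
```

I handed the job in at about 25 s; no verdict came back. By my own readings, the carrier hangs on the rail with the stud at the bottom of its slot, and the cap is clicked home, still gripped and pressed with about 22 N.

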